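# Move up one bead-mandrel carrier on the kiln rail and hang the next behind it

## Robot

A 7-joint arm with a two-finger parallel gripper is mounted at the origin on the work surface. World frame = base frame: x ahead of the robot, y to its left, z up, the work surface at z = 0. Lengths are in m, angles in rad, forces in N, time in s.
With the tool pointing down it reaches from about 0.425 to 0.825 m from the base axis. Payload 3.6 kg.
Tool frame: the origin (TCP) lies midway between the tips of the shut fingers; the grasp point (between the pads) lies behind it (robot.grip_point_offset is the z of the grasp point in the tool frame, in m); z points along the fingers, y is the line along which they close (so a half turn about z gives the same grasp; the last joint's range is limited). The gripper opens to 85 mm and grips with 20 to 120 N. Pads are 22 mm wide; open, the fingers measure 114 mm over their backs; the gripper's body (76 mm by 85 mm) begins 54 mm behind the grasp point. The pads swing forward as they close: fully open they stand 13 mm farther back than shut.
Start: joints at [-1.155, 0.615, -0.013, 1.423, 0.008, 1.103, -0.04], TCP at [0.278, 0.588, 0.231] pointing down, gripper open.
Joint ranges: [-3.12, 3.12], [-0.3, 2.06], [-1.34, 1.32], [0.26, 2.42], [-1.36, 4.5], [0.01, 1.98], [-2.84, 2.84]. Speed limits (rad/s): [2.79, 2.79, 3.14, 3.14, 3.14, 3.14, 3.14].

## Interface

Orientations are given as a unit quaternion [x, y, z, w].
In Python, from rig import readout, vision, ticket, robot gives the robot as it stands.
- The arm moves only by the shell command python3 -m inch 'ROWS' [FORCE]. ROWS is JSON, a list of rows, each a list of 7 numbers: the gripper command: -1 is shut, 1 is fully open, values between are in proportion, then the shift along the tool's x, y, z in cm, then the turn, a rotation vector about the tool's x, y, z in rad. A call has 1 to 10 rows; each row shifts and turns the commanded pose from where the row before left it, along the tool's axes as they then stand; what a row does not reach is not made up. A row lasts 1/12 s, in which the tool goes at most 41.7 mm and 7.16 degrees, less where a joint would pass 70% of its speed; a pose out of reach is approached as far as the arm can. A call is refused whole if a number of a shift passes 4.17 or a number of a turn 0.125, either way. A call with a gripper value outside its range is refused whole. The fingers move at their own pace and stop on an object; FORCE is the grip in N (left out, the last holds). Time passes only in rows, so rows that do not move let the fingers close. It gives the time, the measured TCP pose, the force, the opening and the grip force at its end, in the units of the state.
- readout.state(): the state, without advancing time (a new reading comes with each control period).
- vision.snapshot(name): name is "scene" or "top" or "wrist"; returns (picture, depth): 400x640x3 uint8, red, green, blue; 400x640 float32, m along the optical axis (not along the pixel's ray), 0 where there is no reading.
- vision.get_calibration(name): a dict with "fx", "fy", "cx", "cy" (pixels), "xyz" and "rotation" of the camera in the world; the wrist camera has in their place "mount" (4x4, takes a point from camera to tool coordinates, whose origin is the TCP and whose axes are the flange's). Camera axes: x right, y down, z forward; pixel columns grow to the right and rows downward; lengths in m; the calibration is good to about 2 mm. A picture is of the moment at which its call begins: read the wrist's pose just before it. get_calibration takes no time and is no camera call.
- ticket.sign_off(): hands the job in; it is judged then, once.
The state is a dict: "time_s": time; "joint_positions": joint angles; "joint_vel": joint speeds; "joint_efforts": joint torques, N m; "position": TCP position; "orientation": TCP orientation; "force": force on the tool from outside, world axes, zero at the start; "moment": the same for the moment, N m; "gripper_width": finger opening in m; "grip_force": force on a finger pad.
Only numpy, scipy, OpenCV 4.12 (cv2) and the standard library are available. Lean on these libraries where they do the work, as an engineer would, in place of code of your own. Each camera call takes 0.05 s, during which the arm holds its last target. There are 200 camera calls.

## Task

First make room: slide the mandrel carrier that already hangs on the rail along under the heat shield until it hangs in line with the far mark, without taking it off the rail, and let go of it. Then hook the carrier that stands on the ledge onto the open stretch of the rail and slide it along under the shield until it hangs in line with the nearer mark. Keep both carriers upright, leave both hanging still, and do not disturb the cup, mandrel holder, glass chunks and paddle standing around.

Things in the scene. Friction and masses are not known exactly. Their poses are not given: they have to be found in the camera images.
- rack: fixed rail rack on a firebrick slab (x +-60, y +-200, 20 mm thick). A white ceramic-coated rod, 12 mm thick, is the rail: along y at x 0, height 200 mm, on posts 18 x 14 mm below it at y +-185. A steel heat shield covers it from y -190 to +35; it is carried at y -185 only, by that post and one at x -45. Origin: underside below the rail's middle; x away from the robot, z up
- far_mark (a point): point on the rail's axis in line with the far mark (rack y -125), axes as the rack. Each mark is a dark upright fin 6 mm thick across the top of the shield (height up to 286 mm), with a dark stripe straight below it on the slab
- near_mark (a point): point on the rail's axis in line with the nearer mark (rack y -5), axes as the rack. The shield over it: a plate at height 230..236 mm, x -60..+22, with an upright lip at x 16..22 up to height 273
- open_stretch (a point): point on the rail's axis in the middle of the open stretch (rack y +105), axes as the rack; the rail is open above from rack y +40 to +175
- hung: aluminium bead-mandrel carrier, hanging on the rail at the start; 158 mm tall, 0.4 kg. Tray 75 x 64 x 8 mm at the bottom (x -45..+30, y +-32), six mandrels on its -x half up to z 81, a flat stem (x 9..17, 36 wide) up to a square hook, a sloping handle on its outer side. Origin: underside of the tray below the hook slot; z up, y along the rail when hung, +x the handle side
- hung_hook (a point): on that carrier, point (0, 0, 144): where the rail's axis lies in the hook's slot when it hangs. The slot is 18 mm wide (x -9..+9), 36 long, closed at z 150 (hook top z 158), at +x by the stem, at -x by a short leg (x -17..-9) that ends at z 122: the rail enters from the -x side below that leg. Axes as the carrier
- hung_grip (a point): on that carrier's handle, good to grip: (47, 0, 130), axes as the carrier. The handle is a bar 14 mm wide along y and 20 mm deep that leaves the stem at (17, 0, 95) and slopes up and to +x, 40 degrees from vertical, 70 mm long; this point lies 46 mm up it
- standing: aluminium bead-mandrel carrier, standing on the ledge at the start; 158 mm tall, 0.4 kg. Tray 75 x 64 x 8 mm at the bottom (x -45..+30, y +-32), six mandrels on its -x half up to z 81, a flat stem (x 9..17, 36 wide) up to a square hook, a sloping handle on its outer side. Origin: underside of the tray below the hook slot; z up, y along the rail when hung, +x the handle side
- standing_hook (a point): on that carrier, point (0, 0, 144): where the rail's axis lies in the hook's slot when it hangs. The slot is 18 mm wide (x -9..+9), 36 long, closed at z 150 (hook top z 158), at +x by the stem, at -x by a short leg (x -17..-9) that ends at z 122: the rail enters from the -x side below that leg. Axes as the carrier
- standing_grip (a point): on that carrier's handle, good to grip: (47, 0, 130), axes as the carrier. The handle is a bar 14 mm wide along y and 20 mm deep that leaves the stem at (17, 0, 95) and slopes up and to +x, 40 degrees from vertical, 70 mm long; this point lies 46 mm up it
- cup: blue enamel tin mug, radius 38, height 75 mm, handle at its +y; origin under its centre; leave alone
- holder: squat round steel mandrel holder, radius 42, with thin mandrels up to 103 mm; origin under its centre; leave alone
- cullet0: frosted green glass chunk, radius 36, height 46 mm; origin under its centre; leave alone
- cullet1: frosted green glass chunk, radius 34, height 52 mm; leave alone
- cullet2: frosted green glass chunk, radius 38, height 40 mm; leave alone
- paddle: graphite marver paddle lying flat: slab 90 x 60 x 12 mm (x 0..90), wooden handle to x -112; leave alone
Not all that is in view belongs to the job. What is shaped like the hung but purple is not meant.

How it is judged:
By the outcome, as a careful person would: the job done as asked, in the order asked, and still so for the second after the job is handed in, with the robot touching nothing.
It also fails if it takes over 59 s, if anything falls off the work surface, if the arm or the gripper's body presses on something with over 40 N, if the wrist force passes 120 N, or if a joint passes its speed limit or range.

## Working session

There is one attempt and no reset: what is moved stays moved. The work goes in short steps, Python scripts to look and compute and a shell command to move; the robot and the scene stay as the last step left them, time stands still between calls to the robot, and variables do not carry over. Pictures are saved under pics/ and viewed, at most 10 in all, crops included, and the job is handed in when it is done.

```bash
ls; mkdir -p pics
cat > h.py <<'E'
import numpy as np, cv2
from scipy.spatial.transform import Rotation as R
from rig import readout, vision, ticket, robot
def cam(name, st=None):
    c=vision.get_calibration(name)
    if 'mount' in c:
        st=st or readout.state()
        T=np.eye(4);T[:3,:3]=R.from_quat(st['orientation']).as_matrix();T[:3,3]=st['position']
        return c,T@np.array(c['mount'])
    T=np.eye(4);r=np.array(c['rotation'],float)
    T[:3,:3]=r if r.shape==(3,3) else R.from_quat(r).as_matrix();T[:3,3]=c['xyz']
    return c,T
def cloud(d,c,T):
    v,u=np.mgrid[:d.shape[0],:d.shape[1]]
    P=np.stack([(u-c['cx'])/c['fx']*d,(v-c['cy'])/c['fy']*d,d],-1)
    return P@T[:3,:3].T+T[:3,3]
def snap(name):
    c,T=cam(name); p,d=vision.snapshot(name)
    return p,d,cloud(d,c,T),c,T
def save(n,p): cv2.imwrite('pics/%s.png'%n,p[...,::-1])
E
python3 - <<'E'
from h import *
print(readout.state(), robot.grip_point_offset)
for n in('scene','top'):
    p,d,P,c,T=snap(n); save(n,p); np.savez('%s.npz'%n,p=p,d=d,P=P,T=T,K=[c['fx'],c['fy'],c['cx'],c['cy']]); print(n,c)
E
```

```text
pics
{'time_s': 0.0, 'joint_positions': array([-1.15552806,  0.61591269, -0.01262707,  1.42490512,  0.00807879,
        1.1033989 , -0.04038303]), 'joint_vel': array([-0.00126585, -0.00138855, -0.00102829,  0.00024752,  0.00020296,
        0.00021686, -0.00079634]), 'joint_efforts': array([-2.22420786e-04, -4.69210804e+01,  2.58530667e-01, -1.71037710e+01,
        9.85933497e-03,  9.64973326e-03, -1.20003386e-05]), 'position': array([0.27755337, 0.58691344, 0.23014028]), 'orientation': array([ 2.19051834e-01,  9.75712374e-01, -1.25735872e-03, -2.75999021e-04]), 'force': array([-0.27006697,  0.52640034, -0.4667897 ]), 'moment': array([-0.00319747,  0.02458888,  0.01443966]), 'grip_force': 0.0, 'gripper_width': 0.08509360485363356} -0.0187
scene {'fx': 438.7658205228097, 'fy': 438.7658205228097, 'cx': 321.97498795047, 'cy': 198.1000181772346, 'xyz': array([0.96885662, 0.65588759, 0.85654219]), 'rotation': array([ 0.23925434,  0.88351342, -0.38879116, -0.10489435])}
top {'fx': 447.0349571443188, 'fy': 447.0349571443188, 'cx': 314.14798241062965, 'cy': 200.99666255177377, 'xyz': array([ 0.4746295 , -0.03390456,  1.33000856]), 'rotation': array([-0.70039505,  0.7124762 , -0.02887636,  0.0314737 ])}
```

View pics/scene.png

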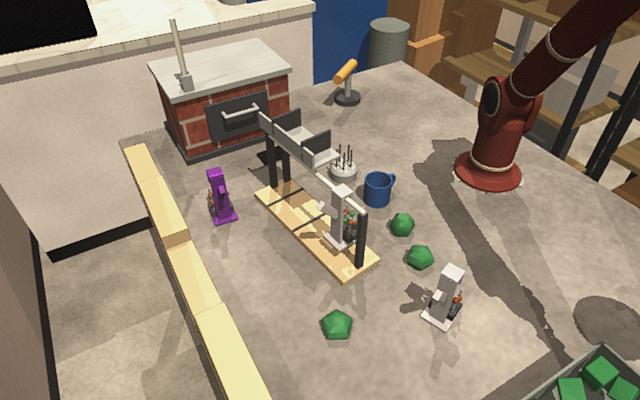

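View pics/top.png

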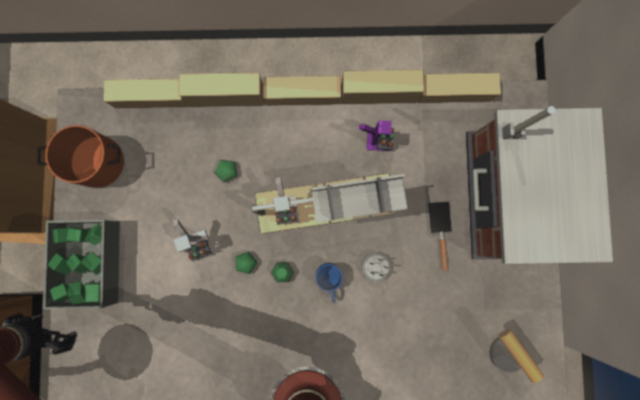

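The scene view shows the rack with its hung carrier at (345,215), the standing grey carrier at (445,295) and the purple decoy at (218,195). In the top view these are at (283,205), (190,243) and (380,135). Candidates for "hung" are therefore the grey one on the rail (top 283,205) and the purple one (380,135), which is excluded. "Standing" is the grey one at (190,243).

Run:
```python
from h import *
A=np.load('top.npz');p,P,d=A['p'],A['P'],A['d']
z=P[...,2]
crop=cv2.resize(p[140:290,150:420],None,fx=2.9,fy=2.9,interpolation=cv2.INTER_CUBIC)
S=np.load('scene.npz');c2=cv2.resize(S['p'][170:340,250:480],None,fx=2.9,fy=2.9,interpolation=cv2.INTER_CUBIC)
w=783; crop=crop[:,:w]
c2=c2[:,:w]
c1=cv2.resize(crop,(560,int(crop.shape[0]*560/w))); c2=cv2.resize(c2,(370,273))
save('crop',cv2.resize(p[150:275,160:420],None,fx=3,fy=3,interpolation=cv2.INTER_CUBIC))
Ps=S['P'];zs=Ps[...,2]
print('table z', np.median(z[300:330,100:140]))
def rect(Q): return cv2.minAreaRect(Q[:,:2].astype(np.float32)*1000)
for nm,P_,img in(('top',P,p),('scene',Ps,S['p'])):
  zz=P_[...,2]; x,y=P_[...,0],P_[...,1]; dd=(P_[...,0]!=0)
  # near rack
  reg=(x>.2)&(x<.6)&(y>-.35)&(y<.45)
  for a,b in((.012,.028),(.19,.212),(.226,.24),(.26,.29)):
    m=reg&(zz>a)&(zz<b)
    n,l,st,ce=cv2.connectedComponentsWithStats(m.astype(np.uint8))
    for i in range(1,n):
      if st[i,4]>40: print(nm,(a,b),st[i],rect(P_[l==i]),np.median(zz[l==i]).round(4))
```

```text
table z 0.0007440526421264027
top (0.012, 0.028) [256 198  18   7 100] ((589.1788940429688, 116.03791809082031), (51.028175354003906, 18.41799545288086), 89.06378936767578) 0.0202
top (0.012, 0.028) [ 259  201  137   32 1106] ((556.94189453125, -65.19999694824219), (69.26300048828125, 398.0753173828125), 7.4503493309021) 0.0197
top (0.012, 0.028) [188 238  24  22 167] ((453.3157043457031, 308.7806701660156), (48.1280632019043, 59.982208251953125), 20.214387893676758) 0.0253
top (0.012, 0.028) [248 251  10  23  41] ((411.5009765625, 151.3653564453125), (24.38941192626953, 63.72810363769531), 88.04203033447266) 0.0225
top (0.19, 0.212) [288 197  26   9 118] ((572.9693603515625, 4.1701507568359375), (13.093132972717285, 63.16504669189453), 9.37971019744873) 0.2044
top (0.19, 0.212) [252 202  25  10 123] ((562.45263671875, 97.14590454101562), (17.509841918945312, 64.32767486572266), 11.810527801513672) 0.2048
top (0.226, 0.24) [ 331  187   49   32 1246] ((569.1875610351562, -130.9845733642578), (76.26341247558594, 112.02399444580078), 7.581279277801514) 0.2358
top (0.226, 0.24) [382 187 
[... 1668 characters left out ...]
3.8455200195312, 83.32400512695312), (35.497337341308594, 96.1069564819336), 7.495513439178467) 0.204
scene (0.226, 0.24) [286 125  28  18 232] ((558.4191284179688, -161.1795654296875), (46.97719192504883, 61.11299133300781), 9.197936058044434) 0.2383
scene (0.226, 0.24) [310 147  30  24 318] ((560.0240478515625, -46.986610412597656), (83.37000274658203, 41.46729278564453), 7.811861991882324) 0.2378
scene (0.26, 0.29) [279 108  22  19 236] ((569.01318359375, -187.40484619140625), (62.57063293457031, 9.519270896911621), 5.628438472747803) 0.2761
scene (0.26, 0.29) [302 130  29  31 346] ((569.5890502929688, -62.30830001831055), (92.09896087646484, 38.214447021484375), 33.25000762939453) 0.2764
```

View pics/crop.png

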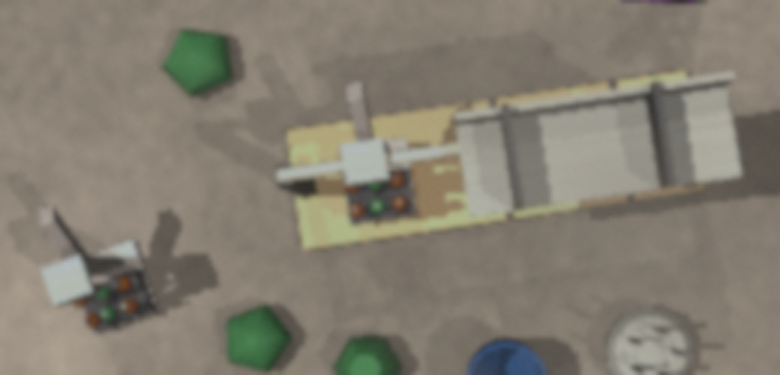

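The crop confirms it: the grey hung carrier's hook is at crop (365,160) with its handle pointing away from the robot, and the grey standing carrier is at (67,278), turned about 20°. The purple one is off to the side at the top right. Next I fit box models to the depth clouds.

```bash
cat > fit.py <<'E'
from h import *
from scipy.optimize import least_squares
def B(x0,x1,y0,y1,z0,z1,rot=0): # mm box; rot = tilt about y through centre
    return np.array([(x0+x1)/2,(y0+y1)/2,(z0+z1)/2])/1e3,np.array([x1-x0,y1-y0,z1-z0])/2e3,R.from_euler('y',rot,degrees=True)
s,c=np.sin(np.radians(40)),np.cos(np.radians(40))
hc=np.array([17+35*s,0,95+35*c])
CAR=[B(-45,30,-32,32,0,8),B(9,17,-18,18,8,158),B(-17,17,-18,18,150,158),B(-17,-9,-18,18,122,158),B(-42,-5,-28,28,8,81),
     B(hc[0]-10,hc[0]+10,-7,7,hc[2]-35,hc[2]+35,40)]
RACK=[B(-60,60,-200,200,0,20),B(-6,6,-200,200,194,206),B(-60,22,-190,35,230,236),B(16,22,-190,35,230,273),
      B(-60,22,-128,-122,230,286),B(-60,22,-8,-2,230,286),B(-9,9,178,192,20,194)]
def sdf(Q,M):
    D=[]
    for ce,h,r in M:
        q=np.abs(r.inv().apply(Q-ce))-h
        D.append(np.linalg.norm(np.maximum(q,0),axis=1)+np.minimum(q.max(1),0))
    return np.abs(np.min(D,0)) if 0 else np.min(D,0)
def fit(Q,M,x0,free=(1,1,1,0)):
    f=np.array(free,bool); x0=np.array(x0,float)
    def full(p): x=x0.copy(); x[f]=p; return x
    def res(p):
        x=full(p); return sdf(R.from_euler('z',x[2]).inv().apply(Q-[x[0],x[1],x[3]]),M)
    for fs in(.008,.003):
        o=least_squares(res,x0[f],loss='cauchy',f_scale=fs,diff_step=1e-4,x_scale=.01); x0=full(o.x)
    return x0,np.median(np.abs(res(x0[f])))
def near(P,x,y,r,z0=.03,z1=.35): return P[(P[...,2]>z0)&(P[...,2]<z1)&(np.hypot(P[...,0]-x,P[...,1]-y)<r)]
E
python3 - <<'E'
from fit import *
C=[np.load(n+'.npz')['P'] for n in('top','scene')]
np.set_printoptions(precision=4,suppress=True)
for nm,CC in(('both',C),('top',C[:1]),('scene',C[1:])):
    Q=np.vstack([P[(P[...,2]>.012)&(P[...,2]<.3)&(np.abs(P[...,0]-.57)<.11)&(np.abs(P[...,1]+.065)<.23)] for P in CC])
    rk,e=fit(Q,RACK+[(R.from_euler('z',0).apply(np.array([0,.1,.14])),np.array([.05,.04,.09]),R.identity())][:0],(.572,-.065,np.radians(7.5),0)); print(nm,'rack',rk,np.degrees(rk[2]),e)
    if nm=='both': RK=rk
    Q=np.vstack([near(P,.455,.32,.085) for P in CC])
    st,e=fit(Q,CAR,(.455,.32,np.radians(22),0),(1,1,1,1)); print('stand',st,np.degrees(st[2]),e,len(Q))
    # hung: points near, remove rail/slab points
    Rk=R.from_euler('z',RK[2]); o=np.array([RK[0],RK[1],0])
    Q=np.vstack([near(P,.57,.06,.1,.06,.225) for P in CC]); L=Rk.inv().apply(Q-o)
    k=(sdf(L,RACK)>.004); hu,e=fit(Q[k],CAR,(.565,.06,RK[2],.056),(1,1,1,1)); print('hung',hu,np.degrees(hu[2]),e,k.sum(),'in rack',Rk.inv().apply([hu[0]-o[0],hu[1]-o[1],hu[3]]))
E
```

```text
both rack [ 0.5823 -0.0617  0.1307  0.    ] 7.4901174450246275 0.0017996622740472819
stand [0.4724 0.3163 0.3684 0.0015] 21.10921530817356 0.0008802441621289393 1635
hung [0.5676 0.0521 0.1333 0.0576] 7.637644623728573 0.0011130776856860302 2204 in rack [0.0003 0.1147 0.0576]
top rack [ 0.5823 -0.0623  0.1311  0.    ] 7.511595307325422 0.0014966473569042182
stand [0.4723 0.3181 0.3098 0.0007] 17.74802682881651 0.0013663041875762224 526
hung [0.568  0.052  0.126  0.0565] 7.218250728233808 0.0016429014785705187 676 in rack [0.0007 0.1146 0.0565]
scene rack [ 0.5823 -0.0616  0.1307  0.    ] 7.488021520021935 0.002071478337015726
stand [0.4725 0.316  0.3824 0.0019] 21.907984791276323 0.0008194118515970732 1109
hung [0.5675 0.052  0.1364 0.0581] 7.816928699014873 0.0008904841243412708 1528 in rack [0.0001 0.1147 0.0581]
```

```bash
cat > plan.py <<'E'
from h import *
def plan(ex_yaw,tilt,grasp,back=0.,per=.035,p=None,q=None):
    """rotate-first rows, then shift rows, to put the grasp point at `grasp`, `back` m behind it along the tool"""
    s=readout.state(); p=s['position'] if p is None else p; r0=R.from_quat(s['orientation'])
    ex=np.array([np.cos(ex_yaw),np.sin(ex_yaw),0]);t=np.radians(tilt)
    z=-np.sin(t)*ex-np.cos(t)*np.array([0,0,1]);y=np.array([-ex[1],ex[0],0]);x=np.cross(y,z)
    r1=R.from_matrix(np.stack([x,y,z],1)); rv=(r0.inv()*r1).as_rotvec()
    tcp=np.array(grasp)+z*(-robot.grip_point_offset-back)
    sh=r1.inv().apply(tcp-p)
    nr=int(np.ceil(np.linalg.norm(rv)/.118)); ns=max(1,int(np.ceil(np.linalg.norm(sh)/per)))
    np.set_printoptions(precision=3,suppress=True)
    print('turn',rv,'=',nr,'x',rv/max(nr,1),'| shift cm',sh*100,'=',ns,'x',sh*100/ns,'| tcp',tcp)
def pt(pose,q): return R.from_euler('z',pose[2]).apply(q)+[pose[0],pose[1],pose[3]]
RK=np.array([.5823,-.0620,.1307,0]); HU=np.array([.5676,.0521,.1307,.056]); ST=np.array([.4724,.3168,.36,.001])
G=[.047,0,.130]
E
python3 - <<'E'
from plan import *
plan(HU[2],38,pt(HU,G)+[0,0,.0],.11)
E
```

```text
turn [ 0.188  0.644 -0.552] = 8 x [ 0.023  0.081 -0.069] | shift cm [-23.591 -56.811 -21.943] = 19 x [-1.242 -2.99  -1.155] | tcp [0.67  0.066 0.258]
```

```bash
r='tail -c 400'; python3 -m inch '[[1,0,0,0,0.023,0.081,-0.069],[1,0,0,0,0.023,0.081,-0.069],[1,0,0,0,0.023,0.081,-0.069],[1,0,0,0,0.023,0.081,-0.069],[1,0,0,0,0.023,0.081,-0.069],[1,0,0,0,0.023,0.081,-0.069],[1,0,0,0,0.023,0.081,-0.069],[1,0,0,0,0.023,0.081,-0.069]]' 40
python3 -m inch '[[1,-1.24,-2.99,-1.15,0,0,0],[1,-1.24,-2.99,-1.15,0,0,0],[1,-1.24,-2.99,-1.15,0,0,0],[1,-1.24,-2.99,-1.15,0,0,0],[1,-1.24,-2.99,-1.15,0,0,0],[1,-1.24,-2.99,-1.15,0,0,0],[1,-1.24,-2.99,-1.15,0,0,0],[1,-1.24,-2.99,-1.15,0,0,0],[1,-1.24,-2.99,-1.15,0,0,0],[1,-1.24,-2.99,-1.15,0,0,0]]'
python3 -m inch '[[1,-1.24,-2.99,-1.15,0,0,0],[1,-1.24,-2.99,-1.15,0,0,0],[1,-1.24,-2.99,-1.15,0,0,0],[1,-1.24,-2.99,-1.15,0,0,0],[1,-1.24,-2.99,-1.15,0,0,0],[1,-1.24,-2.99,-1.15,0,0,0],[1,-1.24,-2.99,-1.15,0,0,0],[1,0,0,0,0,0,0],[1,0,0,0,0,0,0]]'
python3 - <<'E'
from plan import *
s=readout.state();print(s['joint_positions'].round(2),s['time_s'],s['force'])
plan(HU[2],38,pt(HU,G),.11)
plan(HU[2],38,pt(HU,G),.0)
from fit import *
p,d,P,c,T=snap('wrist'); save('w1',p); print((d>0).mean())
Rk=R.from_euler('z',RK[2]); o=RK*[1,1,0,0]; 
Q=near(P,.59,.06,.12,.06,.225); L=Rk.inv().apply(Q-o[:3]); k=sdf(L,RACK)>.004
print(fit(Q[k],CAR,HU,(1,1,1,1)),k.sum())
E
```

```text
time_s: 0.77
position: [0.279, 0.5869, 0.2311]
orientation: [-0.063, 0.943, -0.018, -0.327]
force: [-0.2, 0.9, 0.1]
gripper_width: 0.0856
grip_force: 0.0
time_s: 1.6
position: [0.4844, 0.311, 0.243]
orientation: [-0.062, 0.943, -0.019, -0.326]
force: [0.4, 0.4, 0.1]
gripper_width: 0.0856
grip_force: 0.0
time_s: 2.35
position: [0.6145, 0.1188, 0.2418]
orientation: [-0.059, 0.945, -0.018, -0.32]
force: [0.1, 0.8, 0.9]
gripper_width: 0.0851
grip_force: 0.0
[-0.2   0.96 -0.01  0.85 -0.05  1.98  1.49] 2.35 [0.09375295 0.81169306 0.93783545]
turn [ 0.008  0.011 -0.003] = 1 x [ 0.008  0.011 -0.003] | shift cm [-2.79  -5.998 -4.228] = 3 x [-0.93  -1.999 -1.409] | tcp [0.67  0.066 0.258]
turn [ 0.008  0.011 -0.003] = 1 x [ 0.008  0.011 -0.003] | shift cm [-2.79  -5.998  6.772] = 3 x [-0.93  -1.999  2.257] | tcp [0.603 0.057 0.171]
0.9960390625
(array([0.567, 0.051, 0.14 , 0.056]), np.float64(0.0003331483319498011)) 7779
```

Run:
```python
from plan import *
H=np.array([.567,.0515,.135,.056]);g=[.049,0,.1325]
plan(.1307,27,pt(H,g),.08)
plan(.1307,27,pt(H,g),.0)
```

```text
turn [ 0.008 -0.181  0.001] = 2 x [ 0.004 -0.091  0.001] | shift cm [-1.848 -6.257 -1.044] = 2 x [-0.924 -3.129 -0.522] | tcp [0.643 0.062 0.243]
turn [ 0.008 -0.181  0.001] = 2 x [ 0.004 -0.091  0.001] | shift cm [-1.848 -6.257  6.956] = 3 x [-0.616 -2.086  2.319] | tcp [0.607 0.057 0.172]
```

```bash
python3 -m inch '[[1,0,0,0,0.004,-0.09,0],[1,0,0,0,0.004,-0.09,0],[1,-0.92,-3.12,-0.52,0,0,0],[1,-0.92,-3.12,-0.52,0,0,0],[1,0,0,0,0,0,0],[1,0,0,0,0,0,0]]'
python3 - <<'E'
from plan import *
s=readout.state();print(s['joint_positions'].round(2),s['time_s'])
H=np.array([.567,.0515,.135,.056]);g=[.049,0,.1325]
plan(.1307,27,pt(H,g),.0)
E
```

```text
time_s: 2.9
position: [0.6433, 0.0613, 0.2436]
orientation: [-0.064, 0.97, -0.015, -0.233]
force: [0.1, 0.7, 0.3]
gripper_width: 0.0856
grip_force: 0.0
[-0.13  0.88  0.    0.94 -0.    1.8   1.57] 2.9
turn [0.001 0.    0.   ] = 1 x [0.001 0.    0.   ] | shift cm [-0.015  0.042  8.051] = 3 x [-0.005  0.014  2.684] | tcp [0.607 0.057 0.172]
```

Good. Advance and grip. The rows after closing stay still so the fingers can settle.

```bash
python3 -m inch '[[1,0,0,2.7,0,0,0],[1,0,0,2.7,0,0,0],[1,0,0.04,2.6,0,0,0],[1,0,0,0,0,0,0],[-1,0,0,0,0,0,0],[-1,0,0,0,0,0,0],[-1,0,0,0,0,0,0],[-1,0,0,0,0,0,0],[-1,0,0,0,0,0,0]]' 40
python3 - <<'E'
from plan import *
s=readout.state();print(s['joint_positions'].round(2),s['time_s'],s['gripper_width'],s['grip_force'],s['force'],s['moment'])
r=R.from_quat(s['orientation']); gp=s['position']+r.apply([0,0,robot.grip_point_offset]); print(gp)
e=R.from_euler('z',RK[2]); print('slide dir tool/24cm',r.inv().apply(e.apply([0,-23.97,0])), 'up 1cm', r.inv().apply([0,0,1]))
E
```

```text
time_s: 3.65
position: [0.6084, 0.0581, 0.1736]
orientation: [-0.065, 0.971, -0.015, -0.231]
force: [-0.1, 1.1, -0.1]
gripper_width: 0.0259
grip_force: 0.0
[-0.13  0.86 -0.    1.18  0.    1.57  1.57] 3.65 0.025946574335762744 0.0 [-0.07613956  1.05328528 -0.10367923] [ 0.04509095 -0.45629468  0.01368435]
[0.61673367 0.05922442 0.19024115]
slide dir tool/24cm [ 5.02881427e-02 -2.39699466e+01  5.44026172e-03] up 1cm [ 4.51007055e-01  7.43629705e-04 -8.92520074e-01]
```

```bash
python3 -m inch '[[-1,0,0,0,0,0,0],[-1,0,0,0,0,0,0],[-1,0,0,0,0,0,0],[-1,0.05,0,-0.09,0,0,0],[-1,0,0,0,0,0,0],[-1,0,-0.6,0,0,0,0],[-1,0,-1,0,0,0,0],[-1,0,-1,0,0,0,0]]' 60
python3 - <<'E'
from plan import *
s=readout.state();print(s['joint_positions'].round(2),s['moment'])
E
```

```text
time_s: 4.32
position: [0.6104, 0.0317, 0.1733]
orientation: [-0.065, 0.97, -0.015, -0.233]
force: [0.1, 1.2, -1.3]
gripper_width: 0.0132
grip_force: 60.3
[-0.1   0.86  0.    1.18  0.01  1.57  1.61] [ 0.23663843 -0.60223413 -0.15573768]
```

```bash
python3 -m inch '[[-1,0,-1.5,0,0,0,0],[-1,0,-1.5,0,0,0,0],[-1,0,-1.5,0,0,0,0],[-1,0,-1.5,0,0,0,0],[-1,0,-1.5,0,0,0,0],[-1,0,-1.5,0,0,0,0],[-1,0,0,0,0,0,0]]'
python3 - <<'E'
from plan import *
s=readout.state();print(s['joint_positions'].round(2),s['moment'])
L=R.from_euler('z',RK[2]).inv().apply(s['position']-[RK[0],RK[1],0]);print(L)
p,d,P,c,T=snap('scene');save('s2',cv2.resize(p[80:280,200:460],None,fx=3,fy=3))
E
```

```text
time_s: 4.9
position: [0.6227, -0.0638, 0.1734]
orientation: [-0.061, 0.97, -0.018, -0.233]
force: [0.1, -1.6, -2.3]
gripper_width: 0.0137
grip_force: 60.1
[0.02 0.88 0.03 1.13 0.06 1.59 1.72] [-0.08485    -0.88370026  0.16467325]
[ 0.03979868 -0.0070253   0.17341752]
```

View pics/s2.png

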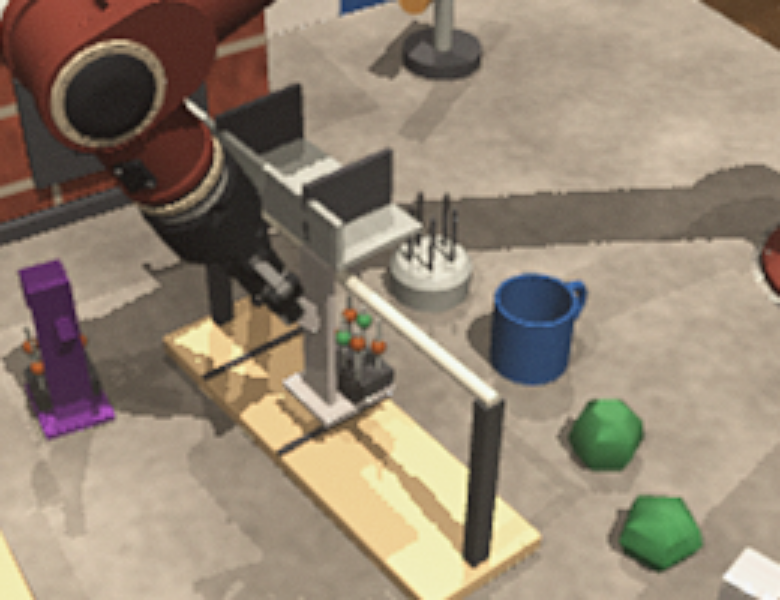

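Carrier 1 hangs upright under the shield, still hooked, next to the near stripe (280,450). The purple decoy stands at (60,350), so I'll check clearance to it.

```bash
python3 - <<'E'
from plan import *
for n in('top','scene'):
    A=np.load(n+'.npz');h=cv2.cvtColor(A['p'],cv2.COLOR_RGB2HSV)
    m=(h[...,0]>130)&(h[...,0]<165)&(h[...,1]>90)&(A['P'][...,1]<0)
    Q=A['P'][m]; Q=Q[Q[:,2]>.02]; print(len(Q),np.percentile(Q,[1,50,99],axis=0)); H=Q[Q[:,2]>.12]; print('high',H.min(0),H.max(0))
E
python3 -m inch '[[-1,0,-1.5,0,0,0,0],[-1,0,-1.5,0,0,0,0],[-1,0,-1.5,0,0,0,0],[-1,0,-1.5,0,0,0,0],[-1,0,0,0,0,0,0]]'
```

```text
327 [[ 0.75292403 -0.2366476   0.025789  ]
 [ 0.7690226  -0.20732409  0.15288105]
 [ 0.78666816 -0.1571505   0.16176461]]
high [ 0.4746295 -0.2391288  0.1200385] [ 0.7888192  -0.03390456  1.33000856]
681 [[ 0.75501135 -1.18069346  0.02236261]
 [ 0.77578805 -0.20598461  0.12793375]
 [ 1.07795761 -0.15555587  0.27169764]]
high [ 0.75384728 -1.18611254  0.12001705] [ 1.19219666 -0.15269612  0.35148164]
time_s: 5.37
position: [0.6302, -0.123, 0.1734]
orientation: [-0.061, 0.97, -0.018, -0.233]
force: [0.6, -2.5, -3.2]
gripper_width: 0.0135
grip_force: 60.1
```

```bash
python3 -m inch '[[-1,0,-1.5,0,0,0,0],[-1,0,-1.5,0,0,0,0],[-1,0,-1.5,0,0,0,0],[-1,0,-1.2,0,0,0,0],[-1,0,0,0,0,0,0],[-1,0,0,0,0,0,0]]'
cat > chk.py <<'E'
from plan import *; from fit import *
import sys
np.set_printoptions(precision=4,suppress=True)
def locate(y0,cams=('scene','top','wrist')):
    Rk=R.from_euler('z',RK[2]); o=np.array([RK[0],RK[1],0]); s=readout.state()
    print('TCP in rack',Rk.inv().apply(s['position']-o),s['joint_positions'].round(2),'F',s['force'],'M',s['moment'],s['time_s'])
    for n in cams:
        p,d,P,c,T=snap(n); save('c_%s_%d'%(n,s['time_s']*100),p)
        L=Rk.inv().apply(P.reshape(-1,3)-o)
        m=(abs(L[:,1]-y0)<.05)&(L[:,0]>-.06)&(L[:,0]<.035)&(L[:,2]>.045)&(L[:,2]<.222); L=L[m]; L=L[sdf(L,RACK)>.004]
        if len(L)<60: print(n,len(L)); continue
        f,e=fit(L,CAR,(0,y0,0,.056),(1,1,1,1)); print(n,f,e,len(L))
E
python3 -c "
from chk import *; locate(-.125)"
```

```text
time_s: 5.87
position: [0.6377, -0.1752, 0.1734]
orientation: [-0.063, 0.97, -0.016, -0.233]
force: [0.4, -1.2, -2.5]
gripper_width: 0.0134
grip_force: 60.2
TCP in rack [ 0.0402 -0.1195  0.1734] [0.15 0.94 0.04 1.   0.11 1.65 1.87] F [ 0.4027 -1.1545 -2.4897] M [-0.0268 -0.7343  0.1095] 5.8667
scene [-0.0009 -0.119  -0.0034  0.0583] 0.0012127166841329915 1062
top 0
wrist [-0.0007 -0.1177  0.0096  0.0556] 0.000306962890258276 2312
```

```bash
python3 -m inch '[[-1,0,-0.6,0,0,0,0],[-1,0,0,0,0,0,0],[-1,0,0,0,0,0,0],[-1,-0.05,0,0.09,0,0,0],[-1,0,0,0,0,0,0],[-1,0,0,0,0,0,0]]'
python3 -c "
from chk import *; locate(-.125,('scene','wrist'))"
```

```text
time_s: 6.52
position: [0.639, -0.1791, 0.1733]
orientation: [-0.064, 0.97, -0.015, -0.232]
force: [1.3, -0.9, 1.2]
gripper_width: 0.0133
grip_force: 60.7
TCP in rack [ 0.041  -0.1235  0.1733] [0.16 0.94 0.04 1.   0.11 1.65 1.88] F [ 1.2538 -0.859   1.2114] M [-0.0161 -0.3193  0.0558] 6.5167
scene [-0.0002 -0.1234  0.0201  0.0582] 0.0012912777531794133 1068
wrist [-0.0007 -0.1241  0.0056  0.0555] 0.0003254319026476087 2290
```

```bash
python3 -m inch '[[-1,0,-0.08,0,0,0,0],[-0.4,0,0,0,0,0,0],[-0.4,0,0,0,0,0,0],[0.2,0,0,0,0,0,0],[0.2,0,0,0,0,0,0],[0.2,0,0,0,0,0,0],[0.2,0,0,0,0,0,0],[0.2,0,0,-1,0,0,0],[0.2,0,0,-2,0,0,0],[0.2,0,0,-2.5,0,0,0]]'
python3 -m inch '[[0.2,0,0,-2.5,0,0,0],[0.2,0,0,-1,0,0,0],[0.2,0,0,0,0,0,0]]'
python3 -c "
from chk import *; locate(-.125,('scene','wrist'))"
```

```text
time_s: 7.45
position: [0.6628, -0.1766, 0.2209]
orientation: [-0.064, 0.97, -0.015, -0.235]
force: [1.0, -0.3, 0.3]
gripper_width: 0.0513
grip_force: 0.0
time_s: 7.7
position: [0.6812, -0.1743, 0.2548]
orientation: [-0.065, 0.971, -0.016, -0.23]
force: [0.1, -0.0, 0.3]
gripper_width: 0.0516
grip_force: 0.0
TCP in rack [ 0.0834 -0.1242  0.2548] [0.15 0.99 0.06 0.66 0.1  1.93 1.91] F [ 0.0969 -0.0407  0.2593] M [ 0.0079 -0.4732 -0.0319] 7.7
scene [ 0.0003 -0.1232  0.0062  0.0586] 0.0011986906664242392 1075
wrist [-0.0005 -0.1241  0.0049  0.0557] 0.0003439574909014191 2384
```

Run:
```python
from plan import *
plan(ST[2],24,pt(ST,[.049,0,.1325]),.11)
```

```text
turn [ 0.099 -0.052 -0.205] = 2 x [ 0.049 -0.026 -0.102] | shift cm [-7.412 53.271  0.545] = 16 x [-0.463  3.329  0.034] | tcp [0.553 0.347 0.217]
```

```bash
python3 -m inch '[[0.6,0,0,-1,0,0,0],[1,0,0,0,0.05,-0.026,-0.102],[1,0,0,0,0.05,-0.026,-0.102],[1,-0.2,3.33,0.03,0,0,0],[1,-0.2,3.33,0.03,0,0,0],[1,-0.2,3.33,0.03,0,0,0],[1,-0.3,3.33,0.03,0,0,0],[1,-0.3,3.33,0.03,0,0,0],[1,-0.46,3.33,0.03,0,0,0],[1,-0.46,3.33,0.03,0,0,0]]'
python3 -m inch '[[1,-0.46,3.33,0.03,0,0,0],[1,-0.46,3.33,0.03,0,0,0],[1,-0.46,3.33,0.03,0,0,0],[1,-0.6,3.33,0.03,0,0,0],[1,-0.6,3.33,0.03,0,0,0],[1,-0.7,3.33,0.03,0,0,0],[1,-0.7,3.33,0.03,0,0,0],[1,-0.7,3.33,0.03,0,0,0],[1,-0.7,3.33,0.2,0,0,0],[1,0,0,0,0,0,0]]'
python3 - <<'E'
from plan import *; from fit import *
np.set_printoptions(precision=4,suppress=True)
s=readout.state();print(s['joint_positions'].round(2),s['time_s'])
p,d,P,c,T=snap('wrist'); Q=near(P,ST[0]+.02,ST[1],.085,.004,.2)
f,e=fit(Q,CAR,ST,(1,1,1,1)); print(f,e,len(Q))
for b in(.06,0): plan(f[2],24,pt(f,[.049,0,.1325]),b)
E
```

```text
time_s: 8.63
position: [0.6173, 0.0517, 0.2495]
orientation: [-0.175, 0.962, -0.038, -0.206]
force: [0.3, -0.3, -0.4]
gripper_width: 0.0853
grip_force: 0.0
time_s: 9.47
position: [0.552, 0.3565, 0.221]
orientation: [-0.181, 0.961, -0.035, -0.208]
force: [-2.4, 1.0, -0.7]
gripper_width: 0.0857
grip_force: 0.0
[-0.55  0.88 -0.05  0.98 -0.05  1.7   1.36] 9.4667
[ 0.4719  0.3154  0.3606 -0.0005] 0.0003455025357095541 5139
turn [-0.001 -0.005  0.007] = 1 x [-0.001 -0.005  0.007] | shift cm [ 0.086 -0.568  5.707] = 2 x [ 0.043 -0.284  2.854] | tcp [0.534 0.339 0.17 ]
turn [-0.001 -0.005  0.007] = 1 x [-0.001 -0.005  0.007] | shift cm [ 0.086 -0.568 11.707] = 4 x [ 0.021 -0.142  2.927] | tcp [0.511 0.33  0.115]
```

```bash
python3 -m inch '[[1,0.08,-0.57,1,0,-0.005,0.007],[1,0,0,2.7,0,0,0],[1,0,0,2.7,0,0,0],[1,0,0,2.7,0,0,0],[1,0,0,2.6,0,0,0],[1,0,0,0,0,0,0],[-1,0,0,0,0,0,0],[-1,0,0,0,0,0,0],[-1,0,0,0,0,0,0],[-1,0,0,0,0,0,0]]' 100
python3 -m inch '[[-1,0,0,0,0,0,0],[-1,0,0,0,0,0,0],[-1,0,0,0,0,0,0],[-1,0,0,0,0,0,0],[-1,0,0,0,0,0,0]]'
python3 - <<'E'
from plan import *
s=readout.state();print(s['joint_positions'].round(2),s['time_s'])
r=R.from_quat(s['orientation']);print('1cm up in tool',r.inv().apply([0,0,1]))
print('grasp',s['position']+r.apply([0,0,robot.grip_point_offset]))
E
```

```text
time_s: 10.35
position: [0.5169, 0.326, 0.1188]
orientation: [-0.171, 0.964, -0.038, -0.2]
force: [0.6, 0.8, 1.2]
gripper_width: 0.0386
grip_force: 0.0
time_s: 10.77
position: [0.5162, 0.3262, 0.1178]
orientation: [-0.172, 0.964, -0.038, -0.2]
force: [1.6, 2.2, 2.0]
gripper_width: 0.0129
grip_force: 97.7
[-0.54  0.88 -0.05  1.29 -0.05  1.38  1.37] 10.7667
1cm up in tool [ 0.39944871 -0.0040942  -0.9167464 ]
grasp [0.5232227  0.32887272 0.13495516]
```

```bash
python3 -m inch '[[-1,0.4,0,-0.92,0,0,0],[-1,0.8,0,-1.83,0,0,0],[-1,0.8,0,-1.83,0,0,0],[-1,0.8,0,-1.83,0,0,0],[-1,0.8,0,-1.83,0,0,0],[-1,0.32,0,-0.73,0,0,0],[-1,0,0,0,0,0,0],[-1,0,0,0,0,0,0]]'
cat > held.py <<'E'
from plan import *; from fit import *
np.set_printoptions(precision=4,suppress=True)
def held(guess=None):
    """carrier pose from the wrist camera (in hand)"""
    s=readout.state(); r=R.from_quat(s['orientation'])
    gp=s['position']+r.apply([0,0,robot.grip_point_offset]); y=r.as_matrix()[:,1]; yaw=np.arctan2(-y[0],y[1])
    o=R.from_euler('z',yaw).apply([.049,0,.1325]); g=np.array([gp[0]-o[0],gp[1]-o[1],yaw,gp[2]-o[2]]) 
    p,d,P,c,T=snap('wrist'); save('w_%d'%(s['time_s']*100),p)
    L=R.from_euler('z',yaw).inv().apply(P.reshape(-1,3)-[g[0],g[1],g[3]])
    m=(L[:,0]<.022)&(L[:,0]>-.055)&(abs(L[:,1])<.045)&(L[:,2]>-.01)&(L[:,2]<.165); L=L[m]
    Lk=R.from_euler('z',RK[2]).inv().apply(P.reshape(-1,3)[m]-[RK[0],RK[1],0]); L=L[sdf(Lk,RACK)>.005]
    def res(x): return sdf(R.from_euler('zyx',x[3:]).inv().apply(L-x[:3]),CAR)
    o=least_squares(res,np.zeros(6),loss='cauchy',f_scale=.003,x_scale=.01,diff_step=1e-4)
    W=R.from_euler('z',yaw).apply(o.x[:3])+[g[0],g[1],g[3]]
    wr=R.from_euler('z',RK[2]).inv().apply(W-[RK[0],RK[1],0])
    print('n',len(L),np.median(abs(o.fun)).round(5),'carrier world',W,'in rack',wr,'yaw rel rack',yaw+o.x[3]-RK[2],'tilt y,x',o.x[4:],'t',s['time_s'],'F',s['force'],'J',s['joint_positions'].round(2))
    rt=lambda v: r.inv().apply(R.from_euler('z',RK[2]).apply(v))
    print('rack x,y,z per cm in tool:',rt([1,0,0]),rt([0,1,0]),rt([0,0,1]))
    return wr
E
python3 -c "from held import *; held()"
```

```text
time_s: 11.43
position: [0.5152, 0.3256, 0.2144]
orientation: [-0.171, 0.963, -0.039, -0.202]
force: [-1.0, -1.0, -5.8]
gripper_width: 0.0131
grip_force: 97.2
n 9419 0.00037 carrier world [0.4725 0.3112 0.0964] in rack [-0.0603  0.3843  0.0964] yaw rel rack 0.21916216920866186 tilt y,x [0.0011 0.0091] t 11.4333 F [-0.9904 -1.0407 -5.8146] J [-0.54  0.79 -0.05  1.2  -0.05  1.56  1.36]
rack x,y,z per cm in tool: [-0.8933 -0.2207 -0.3916] [-0.1999  0.9753 -0.0938] [ 0.4027 -0.0055 -0.9153]
```

```bash
python3 -m inch '[[-1,0,0,0,-0.03,0,0.067],[-1,0,0,0,-0.03,0,0.067],[-1,0,0,0,-0.03,0,0.067],[-1,0,0,0,0,0,0],[-1,0,0,0,0,0,0]]'
python3 -c "from held import *; held()"
```

```text
time_s: 11.9
position: [0.5152, 0.3248, 0.2137]
orientation: [-0.065, 0.976, -0.016, -0.205]
force: [0.9, -0.5, -4.2]
gripper_width: 0.0126
grip_force: 97.5
n 9422 0.00036 carrier world [0.4703 0.32   0.0957] in rack [-0.0613  0.3933  0.0957] yaw rel rack 0.002569626395076019 tilt y,x [0.0025 0.0088] t 11.9 F [ 0.947  -0.5194 -4.1968] J [-0.52  0.77 -0.02  1.23 -0.14  1.53  1.21]
rack x,y,z per cm in tool: [-0.915  -0.0032 -0.4034] [-0.0008  1.     -0.006 ] [ 0.4034 -0.0052 -0.915 ]
```

```bash
python3 -m inch '[[-1,-1,-1,-0.44,0,0,0],[-1,-1.7,-1.9,-0.75,0,0,0],[-1,-1.7,-1.9,-0.75,0,0,0],[-1,-1.7,-1.9,-0.75,0,0,0],[-1,-1.7,-1.9,-0.75,0,0,0],[-1,-1.7,-1.9,-0.75,0,0,0],[-1,-1.7,-1.9,-0.75,0,0,0],[-1,-0.8,-0.9,-0.35,0,0,0],[-1,0,0,0,0,0,0],[-1,0,0,0,0,0,0]]'
python3 -c "from held import *; held()"
```

```text
time_s: 12.78
position: [0.6629, 0.2116, 0.2145]
orientation: [-0.065, 0.976, -0.015, -0.206]
force: [-0.2, 1.5, -5.5]
gripper_width: 0.013
grip_force: 97.3
n 9425 0.00036 carrier world [0.618  0.2072 0.0965] in rack [0.0705 0.2622 0.0965] yaw rel rack -0.00011482201693496785 tilt y,x [0.0022 0.0119] t 12.7833 F [-0.2448  1.4838 -5.5245] J [-0.32  0.97  0.02  0.81 -0.08  1.78  1.4 ]
rack x,y,z per cm in tool: [-0.9151 -0.0025 -0.4032] [-0.0014  1.     -0.0029] [ 0.4033 -0.0021 -0.9151]
```

```bash
python3 -m inch '[[-1,0,-1.2,0,0,0,0],[-1,0,-2.2,0,0,0,0],[-1,0,-2.2,0,0,0,0],[-1,0,-2.2,0,0,0,0],[-1,0,-2.2,0,0,0,0],[-1,0,-2.2,0,0,0,0],[-1,0,-2.2,0,0,0,0],[-1,0,-1.6,0,0,0,0],[-1,0,0,0,0,0,0],[-1,0,0,0,0,0,0]]'
python3 -c "
from held import *; held()
Rk=R.from_euler('z',RK[2])
for n in ('wrist','scene'):
    p,d,P,c,T=snap(n); L=Rk.inv().apply(P.reshape(-1,3)-[RK[0],RK[1],0])
    m=(abs(L[:,0])<.012)&(abs(L[:,2]-.2)<.012)&(L[:,1]>.05)&(L[:,1]<.17); m&=L[:,2]>.19; Q=L[m]
    if len(Q): print(n,'rail pts',len(Q),'x',np.percentile(Q[:,0],[3,50,97]),'top z',np.percentile(Q[:,2],[50,90]))
    if n=='scene': save('s3',cv2.resize(p[80:280,200:460],None,fx=3,fy=3))
"
```

```text
time_s: 13.67
position: [0.6841, 0.0521, 0.2168]
orientation: [-0.064, 0.977, -0.015, -0.204]
force: [0.0, -0.1, -5.0]
gripper_width: 0.0128
grip_force: 97.3
n 9374 0.00036 carrier world [0.6393 0.0477 0.0986] in rack [0.0708 0.1014 0.0986] yaw rel rack -0.0018374723888157085 tilt y,x [0.0004 0.0113] t 13.6667 F [ 0.0307 -0.1045 -5.0054] J [-0.13  0.94  0.04  0.85 -0.02  1.76  1.61]
rack x,y,z per cm in tool: [-0.916  -0.0009 -0.4012] [ 0.0002  1.     -0.0027] [ 0.4012 -0.0026 -0.916 ]
wrist rail pts 4572 x [-0.0046  0.002   0.0055] top z [0.2044 0.2057]
scene rail pts 235 x [-0.0034  0.0031  0.0066] top z [0.2064 0.2086]
```

View pics/s3.png

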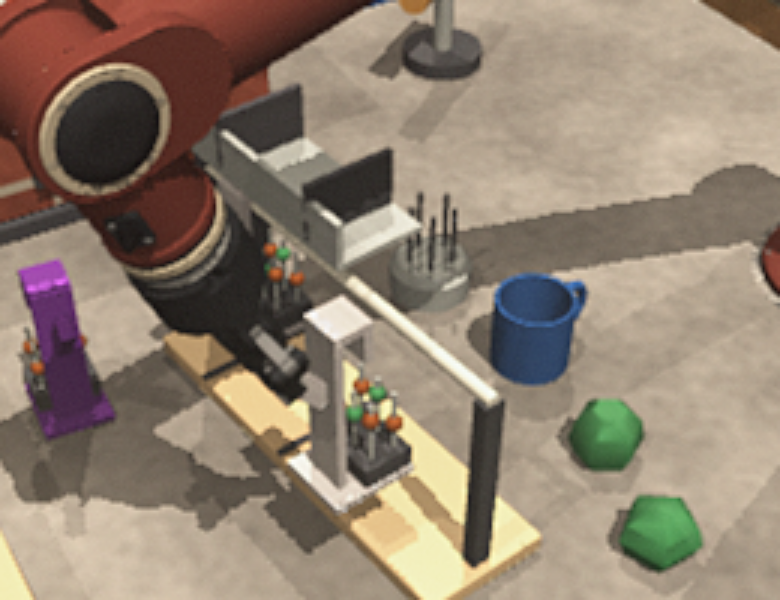

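The held carrier stands upright beside the open stretch, with the rail between its mandrel tops and the leg end. Carrier 1 hangs at the far stripe. Next I move in across the rail.

```bash
python3 -m inch '[[-1,0.92,0,0.4,0,0,0],[-1,1.37,0,0.6,0,0,0],[-1,1.37,0,0.6,0,0,0],[-1,1.37,0,0.6,0,0,0],[-1,0.92,0,0.4,0,0,0],[-1,0.46,0,0.2,0,0,0],[-1,0,0,0,0,0,0],[-1,0,0,0,0,0,0]]'
python3 -c "
from held import *; held()"
```

```text
time_s: 14.48
position: [0.6154, 0.0448, 0.2168]
orientation: [-0.066, 0.977, -0.015, -0.204]
force: [-0.1, 1.0, -5.4]
gripper_width: 0.0126
grip_force: 97.5
n 9337 0.00036 carrier world [0.5709 0.0404 0.0986] in rack [0.0021 0.103  0.0986] yaw rel rack 0.0023225162295739954 tilt y,x [-0.0019  0.0125] t 14.4833 F [-0.1267  1.0435 -5.435 ] J [-0.13  0.8   0.03  1.16 -0.01  1.59  1.61]
rack x,y,z per cm in tool: [-0.9166 -0.0039 -0.3997] [-0.0026  1.     -0.0038] [ 0.3998 -0.0024 -0.9166]
```

```bash
python3 -m inch '[[-1,0.15,0,0.07,0,0,0],[-1,-0.4,0,0.92,0,0,0],[-1,-0.4,0,0.92,0,0,0],[-1,-0.4,0,0.92,0,0,0],[-1,-0.24,0,0.55,0,0,0],[-1,-0.16,0,0.37,0,0,0],[-1,0,0,0,0,0,0],[-1,0,0,0,0,0,0]]'
python3 -c "
from held import *; held()"
```

```text
time_s: 15.2
position: [0.6132, 0.0434, 0.176]
orientation: [-0.065, 0.977, -0.015, -0.205]
force: [0.0, 0.1, -4.8]
gripper_width: 0.013
grip_force: 97.5
n 9383 0.00037 carrier world [0.5684 0.039  0.058 ] in rack [-0.0006  0.1019  0.058 ] yaw rel rack -0.0009057896126034304 tilt y,x [0.0008 0.0121] t 15.2 F [ 0.038   0.1052 -4.7602] J [-0.13  0.83  0.03  1.22 -0.01  1.51  1.61]
rack x,y,z per cm in tool: [-0.9158 -0.0024 -0.4016] [-0.001   1.     -0.0037] [ 0.4016 -0.003  -0.9158]
```

```bash
python3 -m inch '[[-1,0,-0.8,0,0,0,0],[-1,0,-1.5,0,0,0,0],[-1,0,-1.5,0,0,0,0],[-1,0,-1.5,0,0,0,0],[-1,0,-1.5,0,0,0,0],[-1,0,-1.5,0,0,0,0],[-1,0,-1.5,0,0,0,0],[-1,0,-0.9,0,0,0,0],[-1,0,0,0,0,0,0],[-1,0,0,0,0,0,0]]'
python3 -c "
from held import *; held()
from chk import *; locate(-.125,('scene',))"
```

```text
time_s: 16.08
position: [0.6274, -0.063, 0.1765]
orientation: [-0.064, 0.977, -0.014, -0.204]
force: [0.3, 1.0, -5.1]
gripper_width: 0.0128
grip_force: 97.3
n 698 0.00034 carrier world [ 0.5844 -0.0669  0.0581] in rack [ 0.0014 -0.0052  0.0581] yaw rel rack -0.0015237494643703386 tilt y,x [-0.0145  0.0131] t 16.0833 F [ 0.2538  1.0221 -5.0909] J [0.01 0.85 0.05 1.17 0.04 1.53 1.74]
rack x,y,z per cm in tool: [-0.9159 -0.001  -0.4013] [-0.0001  1.     -0.0022] [ 0.4013 -0.002  -0.9159]
TCP in rack [ 0.0448 -0.0053  0.1765] [0.01 0.85 0.05 1.17 0.04 1.53 1.74] F [-0.195   0.4024 -4.6857] M [ 0.2743 -1.0873 -0.0289] 16.1333
scene [ 0.0017 -0.1216 -0.0816  0.0584] 0.0012181972038554697 401
```

```bash
python3 -m inch '[[-1,-0.05,0,0.11,0,0,0],[-1,-0.04,0,0.09,0,0,0],[-1,0,0,0,0,0,0],[-1,0,0,0,0,0,0]]'; python3 -c "
from held import *; held()"
```

```text
time_s: 16.52
position: [0.6274, -0.0621, 0.1743]
orientation: [-0.065, 0.977, -0.015, -0.204]
force: [-0.6, 0.4, -4.8]
gripper_width: 0.0128
grip_force: 97.3
n 774 0.00034 carrier world [ 0.5835 -0.0666  0.0561] in rack [ 0.0005 -0.0047  0.0561] yaw rel rack 0.0070072439400047926 tilt y,x [-0.0058  0.0112] t 16.5167 F [-0.5774  0.418  -4.8133] J [0.01 0.86 0.05 1.17 0.04 1.52 1.74]
rack x,y,z per cm in tool: [-0.9159 -0.0032 -0.4014] [-0.0019  1.     -0.0038] [ 0.4014 -0.0027 -0.9159]
```

```bash
python3 -m inch '[[-1,-0.04,0,0.09,0,0,0],[-1,0,0,0,0,0,0],[-1,0,0,0,0,0,0]]'; python3 -m inch '[[-1,-0.03,0,0.06,0,0,0],[-1,0,0,0,0,0,0],[-1,0,0,0,0,0,0]]'; python3 -c "
from held import *; held()"
```

```text
time_s: 16.82
position: [0.6276, -0.0625, 0.1737]
orientation: [-0.065, 0.977, -0.015, -0.204]
force: [0.9, 0.1, -2.9]
gripper_width: 0.0127
grip_force: 97.6
time_s: 17.07
position: [0.6276, -0.0626, 0.1734]
orientation: [-0.065, 0.977, -0.015, -0.204]
force: [-0.9, 0.7, -0.1]
gripper_width: 0.0128
grip_force: 98.1
n 771 0.00036 carrier world [ 0.584  -0.0671  0.0552] in rack [ 0.001  -0.0052  0.0552] yaw rel rack 0.005287651737457599 tilt y,x [-0.0097  0.0087] t 17.0667 F [-0.8929  0.7411 -0.0719] J [0.01 0.86 0.05 1.17 0.04 1.52 1.74]
rack x,y,z per cm in tool: [-0.9162 -0.0024 -0.4008] [-0.0009  1.     -0.0037] [ 0.4008 -0.003  -0.9162]
```

```bash
python3 -m inch '[[-0.6,0,0,0,0,0,0],[-0.4,0,0,0,0,0,0],[-0.4,0,0,0,0,0,0],[0.2,0,0,0,0,0,0],[0.2,0,0,0,0,0,0],[0.2,0,0,0,0,0,0],[0.2,0,0,0,0,0,0],[0.2,0,0,-1,0,0,0],[0.2,0,0,-2,0,0,0],[0.2,0,0,-2.5,0,0,0]]'
python3 -m inch '[[0.2,0,0,-2.5,0,0,0],[0.2,0,0,-2,0,0,0],[0.2,-1,0,0,0,0,0],[0.2,0,0,0,0,0,0],[0.2,0,0,0,0,0,0],[0.2,0,0,0,0,0,0],[0.2,0,0,0,0,0,0]]'
python3 -c "
from chk import *; locate(-.005,('scene','wrist')); locate(-.125,('wrist',))
p,d,P,c,T=snap('scene'); save('s4',cv2.resize(p[80:280,200:460],None,fx=3,fy=3))
Rk=R.from_euler('z',RK[2]); L=Rk.inv().apply(P.reshape(-1,3)-[RK[0],RK[1],0]); q=p.reshape(-1,3).max(1)
for y0 in(-.125,-.005):
    m=(abs(L[:,1]-y0)<.025)&(abs(L[:,2]-.021)<.008)&(abs(L[:,0])<.056)&(L[:,0]>.036)&(q<70); print('stripe',y0,m.sum(),np.median(L[m,1]) if m.any() else 0)
    m=(abs(L[:,1]-y0)<.02)&(L[:,2]>.25)&(L[:,2]<.3)&(L[:,0]<.01); print('fin',m.sum(),np.percentile(L[m,1],[5,50,95]) if m.any() else 0)
p,d,P,c,T=snap('wrist'); L=Rk.inv().apply(P.reshape(-1,3)-[RK[0],RK[1],0]); q=p.reshape(-1,3).max(1)
for y0 in(-.125,-.005):
    m=(abs(L[:,1]-y0)<.025)&(abs(L[:,2]-.02)<.006)&(abs(L[:,0])<.058)&(L[:,0]>.036); 
    if m.any(): k=q[m]<.5*np.median(q[m]); print('wstripe',m.sum(),k.sum(),np.percentile(L[m][k][:,1],[5,50,95]) if k.any() else 0)
"
```

```text
time_s: 17.95
position: [0.6483, -0.0596, 0.2225]
orientation: [-0.065, 0.976, -0.015, -0.207]
force: [-0.0, 0.1, -0.0]
gripper_width: 0.0513
grip_force: 0.0
time_s: 18.53
position: [0.6755, -0.056, 0.2598]
orientation: [-0.065, 0.976, -0.015, -0.205]
force: [0.3, -0.2, 0.1]
gripper_width: 0.0512
grip_force: 0.0
TCP in rack [ 0.0932 -0.0062  0.2598] [0.   0.9  0.06 0.83 0.03 1.82 1.75] F [ 0.2917 -0.1747  0.1319] M [ 0.0623 -0.4122  0.0275] 18.5333
scene [ 0.0005 -0.0058 -0.009   0.058 ] 0.0010699793150346464 1184
wrist [-0.0001 -0.0067  0.001   0.0554] 0.000213422104489892 2279
TCP in rack [ 0.0935 -0.0063  0.2602] [0.   0.9  0.06 0.83 0.03 1.82 1.75] F [ 0.5897 -0.5005 -0.3375] M [ 0.0514 -0.4261 -0.0447] 18.6333
wrist [-0.0007 -0.1241 -0.005   0.0556] 0.0003621866032528405 3912
stripe -0.125 3 -0.1235711548038064
fin 397 [-0.1284 -0.1216 -0.1161]
stripe -0.005 5 -0.003330877265973265
fin 424 [-0.0099 -0.0017  0.0004]
wstripe 661 91 [-0.1276 -0.1248 -0.1223]
wstripe 338 0 0
```

View pics/s4.png

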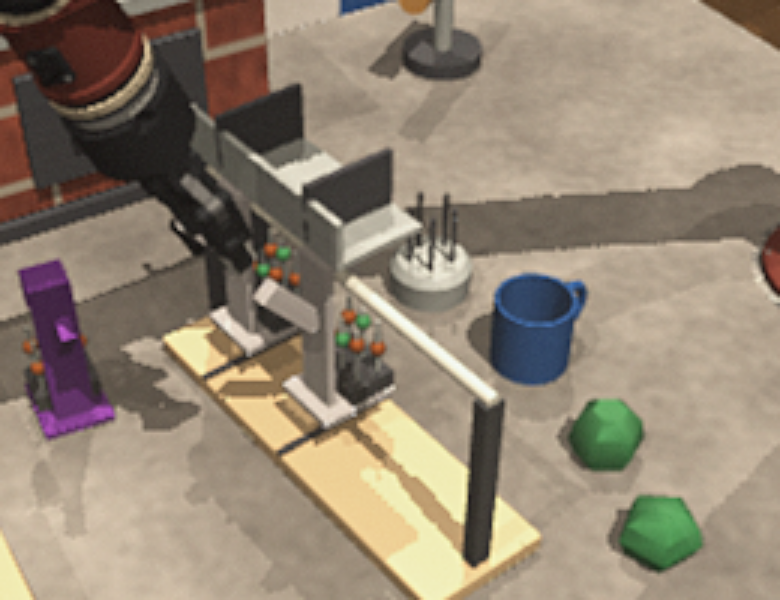

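Both carriers hang upright, with the far one at about y -124 mm and the near one at about -6 mm in rack coordinates. The gripper is clear and the other objects are where they were.

```bash
python3 -c "
from rig import ticket; print(ticket.sign_off())"
```

```text
the job is handed in; nothing more can be done
None
```

The job is handed in at 18.6 s: the first carrier hangs about 1 mm from the far mark and the second about 1.5 mm from the nearer mark, both upright, the gripper clear and nothing else seen to have moved; the verdict was not shown.

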